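Scrape stone flakes off a bean-sorting plate

TASK

The sorting plate in the coffee lab has stone flakes left on it. Take the scraper block from its sloped rest, set its blade down lightly on the plate between the back wall and the flakes, and wipe every flake over the open lip into the catch tray with the scraper, never with the fingers and without pressing hard. Then put the scraper back gently on the rest as it was, base down on the two rails with its lower end at the small lip, and leave the other things on the bench alone.

Things in the scene. Friction and masses are not known exactly. Their poses are not given: they have to be found in the camera images.
- stand: Fixed sorting stand; origin on the bench under the plate's centre, z up. Level rigid dark steel plate, top 70 mm above the bench, clear channel 150 mm wide (x -75 to +75) and 200 mm long (y -100 to +100). Walls 6 mm thick, 18 mm above the plate, along both x sides and the back (+y); the -y end is the open lip. An aluminium catch tray stands below the lip, reaching 15 mm in under it.
- plate_top (a point): Centre of the plate's top surface; axes as the stand's.
- plate_lip (a point): Middle of the plate's open edge, at plate-top height; axes as the stand's. Flakes pushed past it (towards -y) fall into the tray.
- tray_in (a point): Centre of the catch tray's inner floor; axes as the stand's. Inside the tray is 190 mm (x) by 140 mm (y), rim 46 mm above the floor and 21 mm below the plate's top.
- scraper: Scraper: wooden block 100 mm (x) by 32 mm (y) by 24 mm high with a grip ridge on top, 70 mm (x) by 22 mm (y), 23 to 69 mm above the underside; origin at the centre of the block's underside, z up through the ridge. 0.19 to 0.37 kg. A steel blade, 96 mm long (x), 4 mm thick, centred in y, sticks straight down out of the underside by 6 to 16 mm. Either way round is the same.
- grip (a point): Point in the scraper's ridge, 48 mm above the block's underside, to pinch across the 22 mm; axes as the scraper's. The blade's reach below the underside (6 to 16 mm, edge parallel to it) was set by hand, is not measured and differs each time; the clamp holds it under light pressure.
- rest: Fixed raised rest; origin on the bench at the centre of its foot (120 by 80 mm), z up. Two parallel rails, 8 mm wide, 115 mm long, with an 18 mm gap (at least 20 mm deep) for the blade, 34 mm over both, slope up at 20 degrees towards the rest's +x. A lip across their low (-x) end stands 8 mm above them.
- rest_seat (a point): Where the scraper's origin lies when on the rest: between the rail tops, 70 mm above the bench; axes level, as the rest's. There the scraper's x axis points up the slope (rest +x), its z axis leans 20 degrees towards the rest's -x, and its low end is 1.5 mm from the lip. It starts like this; friction holds it.
- chip0: Flat grey stone flake, 5 mm thick, about 32 mm across, 11 g, lying loose on the plate; origin at the centre of its underside. At the start flakes' centres lie at least 60 mm from the back wall and 15 mm from the lip.
- chip1: Flat grey stone flake, 5 mm thick, about 32 mm across, 11 g, lying loose on the plate; origin at the centre of its underside. At the start flakes' centres lie at least 60 mm from the back wall and 15 mm from the lip.
- chip2: Flat grey stone flake, 5 mm thick, about 32 mm across, 11 g, lying loose on the plate; origin at the centre of its underside. At the start flakes' centres lie at least 60 mm from the back wall and 15 mm from the lip.
- chip3: Flat grey stone flake, 5 mm thick, about 32 mm across, 11 g, lying loose on the plate; origin at the centre of its underside. At the start flakes' centres lie at least 60 mm from the back wall and 15 mm from the lip.
- chip4: Flat grey stone flake, 5 mm thick, about 32 mm across, 11 g, lying loose on the plate; origin at the centre of its underside. At the start flakes' centres lie at least 60 mm from the back wall and 15 mm from the lip.
- bowl: Bystander: white ceramic cupping bowl, 86 mm across, 60 mm high; origin under its centre. Leave alone.
- spoon: Bystander: spoon 160 mm long lying on the bench. Leave alone.
- jar: Bystander: jar 70 mm across, 110 mm high; origin under its centre. Leave alone.
- tin: Bystander: closed round tin 52 mm across, 35 mm high; origin under its centre. Leave alone.
- sample_tray: Bystander: shallow yellow tray 110 by 160 by 30 mm; origin under its centre. Leave alone.

How it is judged:
By the outcome, as a careful person would: the job done as asked, in the order asked, and still so for the second after the job is handed in, with the robot touching nothing.
It also fails if it takes over 61 s, if anything falls off the work surface, if the arm or the gripper's body presses on something with over 40 N, if the wrist force passes 120 N, or if a joint passes its speed limit or range.

ROBOT

A 6-joint arm with a two-finger parallel gripper is mounted at the origin on the work surface. World frame = base frame: x ahead of the robot, y to its left, z up, the work surface at z = 0. Lengths are in mm, angles in rad, forces in N, time in s.
With the tool pointing down it reaches from about 400 to 925 mm from the base axis. Payload 12.5 kg.
Tool frame: the origin (TCP) lies midway between the tips of the shut fingers; the grasp point (between the pads) lies 19 mm behind it; z points along the fingers, y is the line along which they close (so a half turn about z gives the same grasp; the last joint's range is limited). The gripper opens to 95 mm and grips with 3 to 60 N. Pads are 20 mm wide; open, the fingers measure 119 mm over their backs; the gripper's body (75 mm by 180 mm) begins 59 mm behind the grasp point.
Start: joints at [1.111, 0.491, 1.559, -0, 1.092, -0.106], TCP at [216.525, 586.314, 214.661] pointing down, gripper open.
Joint ranges: [-3.1, 3.1], [-0.84, 2.19], [0.05, 2.79], [-1.13, 4.28], [0.06, 2.93], [-2.69, 2.69]. Speed limits (rad/s): [2.22, 2.22, 2.79, 3.14, 3.14, 3.14].

INTERFACE

Orientations are given as [roll, pitch, yaw] about the fixed x, y, z axes, in that order (R = Rz(yaw) Ry(pitch) Rx(roll)).
In Python, from cell import env gives the robot as it stands.
- The arm moves only by the shell command python3 -m inch 'ROWS'. ROWS is JSON, a list of rows, each a list of 7 numbers: the turn, a rotation vector about the tool's x, y, z in rad, then the shift along the tool's x, y, z in cm, then the closure, from -1 (fully open) to 1 (shut). A call has 1 to 20 rows; each row shifts and turns the commanded pose from where the row before left it, along the tool's axes as they then stand; what a row does not reach is not made up. A row lasts 1/8 s, in which the tool goes at most 62.5 mm and 10.7 degrees, less where a joint would pass 70% of its speed; a pose out of reach is approached as far as the arm can. A call with a gripper value outside its range is refused whole. The fingers move at their own pace and stop on an object; the grip force is fixed at half the most. Time passes only in rows, so rows that do not move let the fingers close. It gives the time, the measured TCP pose, the force, the opening and the grip force at its end, in the units of the state.
- env.state(): the state, without advancing time (a new reading comes with each control period).
- env.read_camera(name): name is "scene" or "top" or "wrist"; returns a dict with "img" (480x640x3 uint8, red, green, blue), "depth" (480x640 float32, mm along the optical axis (not along the pixel's ray), 0 where there is no reading), "fx", "fy", "cx", "cy" (pixels), "D" ([k1, k2, p1, p2, k3] as OpenCV has them; the pictures are not rectified), "position" and "orientation" of the camera in the world. Camera axes: x right, y down, z forward; pixel columns grow to the right and rows downward; lengths in mm; the calibration is good to about 2 mm. A picture is of the moment at which its call begins.
- env.job_done(): hands the job in; it is judged then, once.
Trained networks look in a picture, given as the dict that the camera call returned (one of the last four; its "shot" number tells which), for a name from the list of things; names that differ only in an ending like _2 or _b are one class to them, and where a whole thing is asked for, a point or a joint stands for the part that bears it (a point fixed in the world has none). Each returns a list of dicts, best first, with "score" (0 to 1); they miss things now and then, are a little off and sometimes report something else, mostly with a low value. They report only what shows in the picture. A call takes as long as a camera call.
- env.find_in(picture, target): "centre" ([x, y, z] in mm, in the coordinates of the camera as it stood for that picture, good to about 4 mm: the middle of the surface that is visible of it).
- env.trace(picture, target): "mask" (480x640 bool, what is visible of it).
The state is a dict: "t": time; "joints": joint angles; "qvel": joint speeds; "tau": joint torques, N m; "eef_pos": TCP position; "tcp_rot": TCP orientation; "ft_force": force on the tool from outside, world axes, zero at the start; "moment": the same for the moment, N m; "opening": opening from 0.0 (shut) to 1.0 (fully open); "grip_force": force on a finger pad.
Only numpy, scipy, OpenCV 4.12 (cv2) and the standard library are available. Lean on these libraries where they do the work, as an engineer would, in place of code of your own. Each camera call takes 0.05 s, during which the arm holds its last target. There are 200 camera calls.

## Working session

There is one attempt and no reset: what is moved stays moved. The work goes in short steps, Python scripts to look and compute and a shell command to move; the robot and the scene stay as the last step left them, time stands still between calls to the robot, and variables do not carry over. Pictures are saved under pics/ and viewed, at most 10 in all, crops included, and the job is handed in when it is done.

```bash
ls; mkdir -p pics; cat > h.py <<'E'
import numpy as np,cv2
from scipy.spatial.transform import Rotation as R
from cell import env
def Rc(p):
    o=np.array(p["orientation"],float)
    return R.from_euler('xyz',o).as_matrix() if o.size==3 else (o if o.shape==(3,3) else R.from_quat(o).as_matrix())
def w(p,c): return Rc(p)@np.array(c)+np.array(p["position"])
def cloud(p,mask=None):
    d=p["depth"]; m=d>0
    if mask is not None: m&=mask
    v,u=np.nonzero(m)
    K=np.array([[p["fx"],0,p["cx"]],[0,p["fy"],p["cy"]],[0,0,1]])
    n=cv2.undistortPoints(np.stack([u,v],1).astype(np.float64)[:,None],K,np.array(p["D"]))[:,0]
    z=d[v,u]; return np.c_[n*z[:,None],z]@Rc(p).T+np.array(p["position"])
def save(p,n): cv2.imwrite('pics/'+n,p["img"][:,:,::-1])
E
python3 - <<'E'
from h import *
print(env.state())
for n in("scene","top"):
    p=env.read_camera(n); save(p,n+'0.png'); print(n,p["position"],p["orientation"],p["fx"])
    for t in("stand","rest","scraper","chip0","bowl","spoon","jar","tin","sample_tray"):
        for r in env.find_in(p,t)[:6]:
            if r["score"]>.3: print(t,round(r["score"],2),w(p,r["centre"]).round(0))
E
```

```text
pics
{'t': 0.0, 'joints': array([ 1.11140771e+00,  4.91573495e-01,  1.55946886e+00, -1.81940001e-05,
        1.09172494e+00, -1.05616967e-01]), 'qvel': array([ 6.71638461e-04, -1.07245165e-03,  1.92828686e-04,  7.92001973e-04,
        6.64399398e-05, -1.73469594e-03]), 'tau': array([-4.96895564e-05, -6.12626195e+01, -2.58172452e+01,  6.92529115e-02,
        4.83063085e-02, -8.31414400e-05]), 'eef_pos': array([216.40051263, 586.063189  , 214.04641608]), 'tcp_rot': array([-3.14042286e+00, -1.07785565e-04,  2.78782934e+00]), 'ft_force': array([ 0.33896271, -0.58309697,  1.00847334]), 'moment': array([ 0.03533648, -0.00285691,  0.00840433]), 'grip_force': 0.0, 'opening': 1.0049357272429362}
scene [1324.60371921 -370.91421081  628.21339802] [-2.14138367 -0.00656827  1.13135522] 460.3911536562107
stand 0.6 [796.  23.  16.]
stand 0.58 [ 557. -152.   38.]
stand 0.33 [505. 253.  11.]
rest 0.84 [501. 258.   6.]
rest 0.38 [ 556. -155.   36.]
scraper 0.89 [492. 258. 109.]
chip0 0.68 [578. -77.  78.]
chip0 0.66 [ 563. -117.   72.]
chip0 0.62 [584. -33.  79.]
chip0 0.57 [510. -38.  76.]
bowl 0.76 [779. 222.  41.]
bowl 0.39 [512. -33.  76.]
spoon 0.68 [797.  25.  12.]
jar 0.95 [ 803. -156.   82.]
tin 0.54 [ 557. -152.   35.]
tin 0.49 [380. 107.  35.]
sample_tray 0.59 [ 396. -370.   19.]
top [ 390.91179214  -26.29203458 1021.7074959 ] [-2.95707104  0.00468682 -1.58244682] 491.0301251740586
stand 0.89 [ 546. -138.   72.]
rest 0.7 [ 544. -138.   72.]
rest 0.59 [481. 245.   8.]
chip0 0.62 [488. -87.  75.]
chip0 0.58 [574. -31.  75.]
chip0 0.57 [ 551. -121.   77.]
chip0 0.53 [505. -43.  75.]
chip0 0.5 [571. -78.  74.]
bowl 0.55 [789. 225.  33.]
bowl 0.45 [ 542. -140.   68.]
spoon 0.85 [769.  22.  15.]
jar 0.86 [ 766. -147.  111.]
jar 0.6 [ 547. -141.   73.]
tin 0.58 [362. 107.  33.]
sample_tray 0.56 [ 386. -369.   17.]
```

View pics/scene0.png

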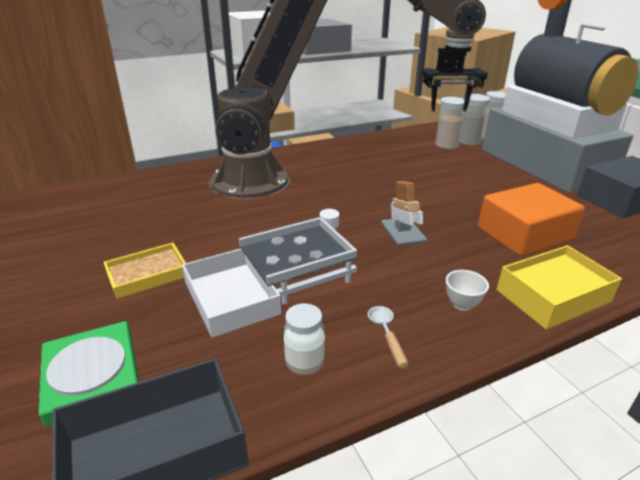

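View pics/top0.png

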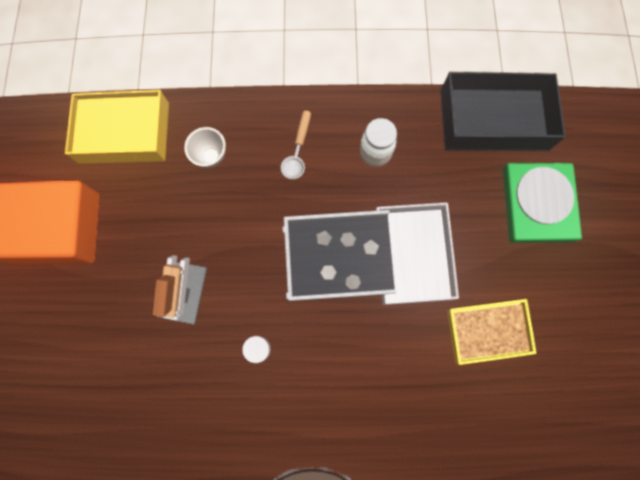

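The pictures show the plate with five flakes (top px 286–393 × 212–298, lip to the right = world −y), and the tray beyond it. The scraper is on its rest at about (180,290), and the tin is at (256,349). Next I'll measure the stand and the rest.

```bash
python3 - <<'E'
from h import *
for n in("top","scene"):
    p=env.read_camera(n); c=cloud(p)
    a=c[(c[:,0]>430)&(c[:,0]<660)&(c[:,1]>-190)&(c[:,1]<75)]
    for lo,hi in((60,80),(82,96)):
        b=a[(a[:,2]>lo)&(a[:,2]<hi)]
        print(n,lo,len(b),np.median(b[:,2]),cv2.minAreaRect(b[:,:2].astype(np.float32)),np.percentile(b[:,:2],[1,99],axis=0).round(0).tolist())
    r=c[(abs(c[:,0]-490)<110)&(abs(c[:,1]-250)<90)&(c[:,2]>3)]
    for z in range(4,160,10):
        b=r[(r[:,2]>=z)&(r[:,2]<z+10)]
        if len(b)>5: print(z,len(b),np.percentile(b[:,:2],[3,50,97],axis=0).round(0).tolist())
    for i,m in enumerate(env.trace(p,"scraper")[:2]):
        b=cloud(p,m["mask"]); print("scr",m["score"],len(b),b.mean(0).round(0))
p=env.read_camera("wrist"); print(p["position"],p["orientation"],p["fx"])
E
```

```text
top 60 7792 70.91546104790643 ((539.726806640625, -61.477378845214844), (157.4329833984375, 206.43101501464844), 3.1734821796417236) [[466.0, -163.0], [619.0, 36.0]]
top 82 1018 88.40437406322945 ((542.4716796875, -60.78784942626953), (162.94192504882812, 206.13897705078125), 3.1592867374420166) [[457.0, -160.0], [627.0, 44.0]]
4 1085 [[406.0, 181.0], [479.0, 241.0], [571.0, 311.0]]
14 43 [[421.0, 222.0], [474.0, 249.0], [528.0, 272.0]]
24 35 [[434.0, 248.0], [465.0, 252.0], [483.0, 259.0]]
34 42 [[430.0, 248.0], [459.0, 254.0], [487.0, 259.0]]
44 60 [[427.0, 244.0], [462.0, 253.0], [506.0, 261.0]]
54 112 [[423.0, 239.0], [466.0, 254.0], [538.0, 282.0]]
64 135 [[429.0, 239.0], [485.0, 252.0], [545.0, 267.0]]
74 166 [[427.0, 239.0], [474.0, 257.0], [541.0, 272.0]]
84 180 [[445.0, 240.0], [498.0, 256.0], [537.0, 272.0]]
94 161 [[441.0, 242.0], [492.0, 254.0], [523.0, 269.0]]
104 205 [[435.0, 246.0], [507.0, 260.0], [518.0, 273.0]]
114 90 [[426.0, 254.0], [466.0, 260.0], [500.0, 282.0]]
124 229 [[427.0, 255.0], [445.0, 270.0], [494.0, 284.0]]
134 208 [[450.0, 255.0], [468.0, 267.0], [49
[... 741 characters left out ...]
]
54 90 [[428.0, 240.0], [501.0, 252.0], [540.0, 271.0]]
64 124 [[434.0, 240.0], [518.0, 255.0], [547.0, 272.0]]
74 125 [[435.0, 240.0], [519.0, 254.0], [543.0, 270.0]]
84 116 [[448.0, 241.0], [523.0, 253.0], [540.0, 273.0]]
94 113 [[440.0, 242.0], [515.0, 257.0], [526.0, 273.0]]
104 121 [[437.0, 248.0], [502.0, 260.0], [522.0, 271.0]]
114 75 [[430.0, 255.0], [487.0, 261.0], [502.0, 273.0]]
124 83 [[432.0, 254.0], [486.0, 262.0], [498.0, 278.0]]
134 62 [[458.0, 254.0], [490.0, 263.0], [494.0, 275.0]]
144 11 [[483.0, 258.0], [489.0, 265.0], [493.0, 273.0]]
scr 0.67 652 [482. 262. 105.]
[152.6321291  609.99028936 386.79175692] [ 2.89128730e+00 -1.08307797e-05  1.21732407e+00] 366.8725340265616
```

```bash
cat >> h.py <<'E'
def go(pos,rot,start=None):
    """rotvec (rad) and shift (cm), both in present tool axes, to reach pos/rot(euler or matrix)"""
    s=env.state() if start is None else start
    A=R.from_euler('xyz',s["tcp_rot"]); B=R.from_euler('xyz',rot) if np.ndim(rot)==1 else R.from_matrix(rot)
    print('turn',(A.inv()*B).as_rotvec().round(4),'shift cm now-axes',(A.inv().apply(np.array(pos)-s["eef_pos"])/10).round(3),
      'then-axes',(B.inv().apply(np.array(pos)-s["eef_pos"])/10).round(3))
E
python3 -c "
from h import *
go([485,255,270],[np.pi,0,np.pi])"
```

```text
turn [ 1.000e-04  0.000e+00 -3.538e-01] shift cm now-axes [-36.665 -21.776  -5.535] then-axes [-26.85  -33.131  -5.534]
```

```bash
python3 -m inch '[[0,0,-0.177,0,0,-2.75,-1],[0,0,-0.177,0,0,-2.75,-1],[0,0,0,-2.7,-3.3,0,-1],[0,0,0,-2.7,-3.3,0,-1],[0,0,0,-2.7,-3.3,0,-1],[0,0,0,-2.7,-3.3,0,-1],[0,0,0,-2.7,-3.3,0,-1],[0,0,0,-2.7,-3.3,0,-1],[0,0,0,-2.7,-3.3,0,-1],[0,0,0,-2.7,-3.3,0,-1],[0,0,0,-2.7,-3.3,0,-1],[0,0,0,-2.7,-3.3,0,-1],[0,0,0,0,0,0,-1],[0,0,0,0,0,0,-1]]'
python3 - <<'E'
from h import *
p=env.read_camera("wrist"); save(p,"w1.png")
s=env.state(); print(s["eef_pos"],s["tcp_rot"],p["position"])
np.save('w1.npy',cloud(p))
for m in env.trace(p,"scraper")[:2]:
    b=cloud(p,m["mask"]); print("scr",m["score"],len(b),b.mean(0).round(0))
E
```

```text
t: 3.0
eef_pos: [486.3, 256.5, 269.6]
tcp_rot: [3.141, -0.0, 3.141]
ft_force: [0.3, -0.4, -0.4]
opening: 1.0
grip_force: 0.0
[486.15030386 256.82365674 269.69956323] [ 3.14136750e+00 -5.04561268e-05 -3.14107633e+00] [418.22394174 256.18766672 441.76127967]
scr 0.84 3518 [470. 266. 123.]
```

View pics/w1.png

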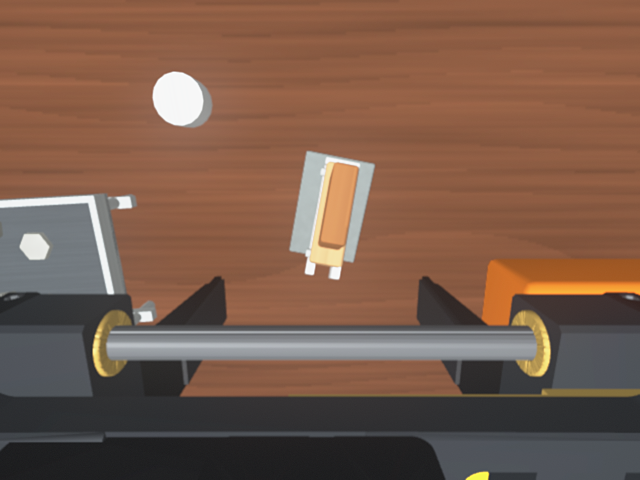

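The wrist picture shows the scraper at px (335,210). Its low end is towards image top (world −x), and the rest is yawed about −10°. I'll fit a model to the clouds.

```bash
cat >> h.py <<'E'
from scipy.optimize import least_squares
BOX=[((0,0,12),(50,16,12)),((0,0,46),(35,11,23))]
def sdf(q):
    o=[]
    for c,h in BOX:
        d=abs(q-np.array(c))-np.array(h)
        o.append(np.linalg.norm(np.maximum(d,0),axis=1)+np.minimum(d.max(1),0))
    return np.min(o,axis=0)
def srot(yaw,tilt=np.radians(20)): return R.from_euler('z',yaw)*R.from_euler('y',-tilt)
def fit(c,x0,free=True):
    def f(x): return sdf(srot(x[3],x[4] if free else np.radians(20)).inv().apply(c-x[:3]))
    c=c[np.abs(f(x0))<15]
    for k in range(3):
        r=least_squares(f,x0,loss='soft_l1',f_scale=1.5,x_scale=[1,1,1,.02,.02]); x0=r.x
    return x0,np.median(abs(f(x0))),len(c)
E
python3 - <<'E'
from h import *
cl=[np.load('w1.npy')]+[cloud(env.read_camera(n)) for n in("top","scene")]
x0=np.array([484,255,70,-.17,.349])
for c in cl:
    c=c[(abs(c[:,0]-485)<75)&(abs(c[:,1]-256)<50)&(c[:,2]>72)]
    x,e,n=fit(c,x0); print(x.round(3),e,n)
    x,e,n=fit(c,x0,False); print('  fix',x.round(3),e)
# foot from wrist cloud
c=cl[0]; b=c[(abs(c[:,0]-485)<90)&(abs(c[:,1]-256)<80)&(c[:,2]>4)&(c[:,2]<14)]
print(np.median(b[:,2]),cv2.minAreaRect(b[:,:2].astype(np.float32)))
E
```

```text
[ 4.81302e+02  2.66979e+02  7.24160e+01 -1.93000e-01  3.52000e-01] 0.5288361790495486 3763
  fix [ 4.81252e+02  2.66992e+02  7.24180e+01 -1.93000e-01  3.49000e-01] 0.5189187667373574
[ 4.82663e+02  2.66020e+02  7.07930e+01 -1.92000e-01  3.23000e-01] 0.9240484576924288 814
  fix [ 4.83364e+02  2.65895e+02  7.13400e+01 -1.91000e-01  3.49000e-01] 0.8953396205068989
[4.83616e+02 2.58208e+02 6.61650e+01 1.01000e-01 3.71000e-01] 3.4896002546277316 713
  fix [4.82733e+02 2.58359e+02 6.65840e+01 1.02000e-01 3.49000e-01] 3.443199476849614
11.846082871151339 ((485.19830322265625, 256.1219482421875), (178.6393280029297, 159.149169921875), 0.3153408467769623)
```

```bash
python3 - <<'E'
from h import *
x0=np.array([482,266.5,71,-.193,.349])
for n in("scene","top"):
    c=cloud(env.read_camera(n))
    c=c[(abs(c[:,0]-485)<75)&(abs(c[:,1]-256)<50)&(c[:,2]>72)]
    x,e,k=fit(c,x0); print(n,x.round(3),e,k)
    x,e,k=fit(c,x0,False); print('  fix',x.round(3),e)
Rs=srot(-.193); Rt=(Rs*R.from_euler('x',np.pi)).as_matrix()
# tool x along -scraper x?, choose tool x = -sx (near current), y=+sy, z=-sz
M=Rs.as_matrix(); T=np.c_[-M[:,0],M[:,1],-M[:,2]]
O=np.array([482,266.5,71])
g=O+48*M[:,2]; tcp=g-19*M[:,2]
print('grip',g,'tcp',tcp,'euler',R.from_matrix(T).as_euler('xyz'))
go(tcp+70*M[:,2],T)
E
```

```text
scene [ 4.81606e+02  2.67243e+02  6.82160e+01 -1.91000e-01  3.40000e-01] 1.0835924361004414 707
  fix [ 4.81873e+02  2.67180e+02  6.81730e+01 -1.91000e-01  3.49000e-01] 1.089601359443229
top [ 4.82384e+02  2.66153e+02  7.08980e+01 -1.94000e-01  3.22000e-01] 0.8923360976084638 813
  fix [ 4.83090e+02  2.66028e+02  7.15160e+01 -1.93000e-01  3.49000e-01] 0.8458377282966492
grip [465.887843   269.64884079 116.1052458 ] tcp [472.26557181 268.40242465  98.251086  ] euler [3.14159265 0.34906585 2.94859265]
turn [ 0.0341 -0.3479  0.1923] shift cm now-axes [ 3.74   1.608 10.57 ] then-axes [7.355 0.858 8.572]
```

```bash
python3 -m inch '[[0.0114,-0.116,0.0641,0,0,0,-1],[0.0114,-0.116,0.0641,0,0,0,-1],[0.0114,-0.116,0.0641,0,0,0,-1],[0,0,0,2.45,0.29,2.86,-1],[0,0,0,2.45,0.29,2.86,-1],[0,0,0,2.45,0.29,2.86,-1],[0,0,0,0,0,0,-1],[0,0,0,0,0,0,-1]]'
python3 - <<'E'
from h import *
M=srot(-.193).as_matrix(); T=np.c_[-M[:,0],M[:,1],-M[:,2]]
O=np.array([482,266.7,70.5]); go(O+29*M[:,2],T)
p=env.read_camera("wrist"); c=cloud(p)
c=c[(abs(c[:,0]-475)<75)&(abs(c[:,1]-266)<45)&(c[:,2]>72)&(c[:,2]<155)]
print(fit(c,np.array([482,266.7,70.5,-.193,.349])))
E
```

```text
t: 4.3
eef_pos: [450.1, 273.0, 165.1]
tcp_rot: [3.141, 0.35, 2.948]
ft_force: [0.8, -0.0, 0.2]
opening: 0.999
grip_force: 0.0
turn [ 0.0004  0.0013 -0.0009] shift cm now-axes [ 0.191 -0.008  7.1  ] then-axes [ 1.82e-01 -5.00e-03  7.10e+00]
(array([ 4.80051728e+02,  2.67006856e+02,  7.19539282e+01, -1.96462149e-01,
        3.49086221e-01]), np.float64(0.43723836045632325), 6753)
```

```bash
python3 -m inch '[[0,0,0,0.1,0,1.8,-1],[0,0,0,0,0,1.8,-1],[0,0,0,0,0,1.7,-1],[0,0,0,0,0,1.0,-1],[0,0,0,0,0,0.7,-1],[0,0,0,0,0,0,-1],[0,0,0,0,0,0,-1]]'
python3 -c "
from h import *
s=env.state();print(s)"
```

```text
t: 5.22
eef_pos: [471.9, 268.2, 98.2]
tcp_rot: [3.141, 0.35, 2.948]
ft_force: [-0.1, -0.9, -0.0]
opening: 1.002
grip_force: 0.0
{'t': 5.225, 'joints': array([ 0.50585933,  0.48400476,  2.05211483, -0.60464672,  0.39843884,
       -0.3344035 ]), 'qvel': array([ 0.00205025, -0.00192248,  0.00303161, -0.00114234, -0.00143921,
        0.0012276 ]), 'tau': array([-1.20104235e-01, -5.02018476e+01, -1.55861700e+01, -3.70637197e-01,
       -2.80402433e-01, -8.60205735e-03]), 'eef_pos': array([471.93964786, 268.21258177,  98.21457077]), 'tcp_rot': array([3.14145484, 0.34964531, 2.94754827]), 'ft_force': array([-0.07923951, -0.90543288, -0.02983893]), 'moment': array([0.07645434, 0.28553776, 0.06365797]), 'grip_force': 0.0, 'opening': 1.0020486393298562}
```

```bash
python3 -m inch '[[0,0,0,0,0,0,0],[0,0,0,0,0,0,0.3],[0,0,0,0,0,0,0.4],[0,0,0,0,0,0,0.45],[0,0,0,0,0,0,0.5],[0,0,0,0,0,0,0.55],[0,0,0,0,0,0,0.7],[0,0,0,0,0,0,1],[0,0,0,0,0,0,1],[0,0,0,0,0,0,1]]'
python3 -c "
from h import *
s=env.state();print(s['eef_pos'],s['tcp_rot'],s['ft_force'],s['moment'],s['grip_force'])"
```

```text
t: 6.48
eef_pos: [471.9, 268.1, 97.7]
tcp_rot: [-3.141, 0.349, 2.948]
ft_force: [0.6, 0.9, -0.6]
opening: 0.23
grip_force: 30.0
[471.85473118 268.12367631  97.74324221] [-3.14142156  0.34913708  2.94758083] [ 0.64495132  0.86517968 -0.62456594] [0.18296718 0.23745468 0.00668749] 29.997827410697937
```

```bash
python3 -m inch '[[0,0,0,0,0,-0.5,1],[0,0,0,0,0,-1.0,1],[0,0,0,0,0,-1.5,1],[0,0,0,0,0,-2,1],[0,0,0,0,0,-3,1],[0,0,0,0,0,-2,1],[0,0,0,0,0,0,1],[0,0,0,0,0,0,1]]'
cat >> h.py <<'E'
YS=.0567; SO=np.array([543.3,-63.1,70])
SX=np.array([np.cos(YS),np.sin(YS),0]); SY=np.array([-np.sin(YS),np.cos(YS),0])
def st(x,y,z): return SO+x*SX+y*SY+np.array([0,0,z])   # stand-local to world, z over plate top
DOWN=np.array([np.pi,0,-np.pi+YS])
E
python3 - <<'E'
from h import *
s=env.state();print(s['eef_pos'],s['tcp_rot'],s['ft_force'],s['moment'],s['grip_force'])
M=srot(-.193).as_matrix()
print('tcp in scraper',M.T@(np.array([471.87,268.15,97.9])-[481.7,266.8,70.3]))
go(st(-21,74,90),DOWN)
E
```

```text
t: 7.48
eef_pos: [438.1, 274.6, 191.5]
tcp_rot: [-3.141, 0.349, 2.948]
ft_force: [-0.6, 0.2, -3.0]
opening: 0.231
grip_force: 30.0
[438.09005443 274.61848445 191.51735655] [-3.14131727  0.34893208  2.94769694] [-0.56522657  0.18124018 -2.99366254] [ 0.06606211  0.37572329 -0.04175734] 29.99776840209961
tcp in scraper [ 0.13076221 -0.56049897 29.32371297]
turn [-0.044   0.3471 -0.2481] shift cm now-axes [-11.103 -24.462   7.4  ] then-axes [ -6.49  -26.914   3.152]
```

```bash
python3 -m inch '[[-0.0147,0.1157,-0.0827,0,0,0,1],[-0.0147,0.1157,-0.0827,0,0,0,1],[-0.0147,0.1157,-0.0827,0,0,0,1],[0,0,0,-0.93,-3.845,0,1],[0,0,0,-0.93,-3.845,0,1],[0,0,0,-0.93,-3.845,0,1],[0,0,0,-0.93,-3.845,0,1],[0,0,0,-0.93,-3.845,0,1],[0,0,0,-0.93,-3.845,0,1],[0,0,0,-0.93,-3.845,0,1],[0,0,0,0,0,1.5,1],[0,0,0,0,0,1.5,1],[0,0,0,0,0,0,1],[0,0,0,0,0,0,1],[0,0,0,0,0,0,1]]'
python3 - <<'E'
from h import *
s=env.state();print(s['eef_pos'],s['tcp_rot'],s['ft_force'],s['moment'],s['grip_force'])
go(st(-21,74,54.5),DOWN)
p=env.read_camera("scene"); 
im=p["img"][190:330,200:400,::-1]; cv2.imwrite('pics/s2.png',cv2.resize(im,(800,560),interpolation=cv2.INTER_CUBIC))
E
```

```text
t: 9.35
eef_pos: [517.4, 9.3, 163.1]
tcp_rot: [-3.139, 0.008, -3.09]
ft_force: [0.3, 0.3, -2.3]
opening: 0.226
grip_force: 30.0
[517.42216448   9.31920358 163.05735398] [-3.13938897  0.00777051 -3.08994264] [ 0.30514243  0.31134577 -2.3122497 ] [0.00988614 0.01640949 0.0323321 ] 29.997645914554596
turn [-0.0022  0.0078 -0.0051] shift cm now-axes [-0.043  0.032  3.856] then-axes [-0.073  0.023  3.856]
```

View pics/s2.png

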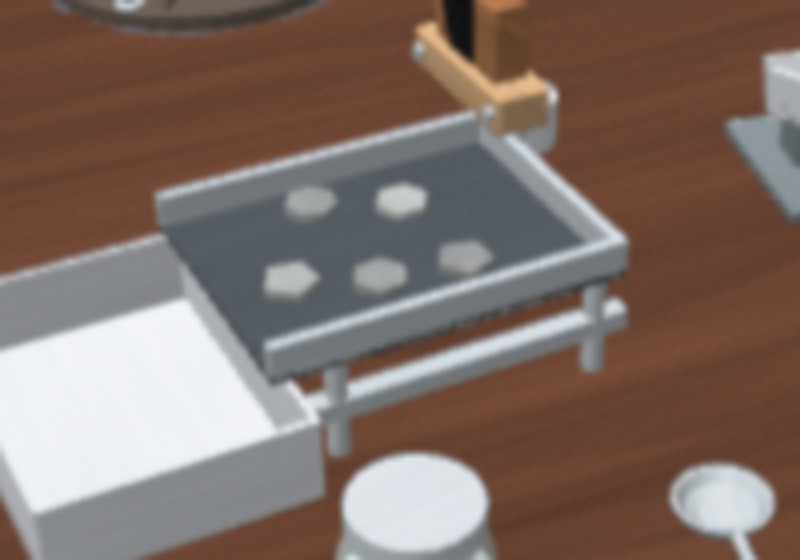

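The picture shows the scraper over the back of the plate at px (500,90). The blade sticks out well below the block, and the flakes lie clear in front of it. Next I'll descend to just above the plate and feel for contact.

```bash
python3 -m inch '[[-0.0022,0.0078,-0.0051,-0.06,0.02,0.9,1],[0,0,0,0,0,1.0,1],[0,0,0,0,0,1.0,1],[0,0,0,0,0,0.6,1],[0,0,0,0,0,0.3,1],[0,0,0,0,0,0,1],[0,0,0,0,0,0,1],[0,0,0,0,0,0,1]]'
cat > chk.py <<'E'
import sys
from h import *
s=env.state(); print('  z',s['eef_pos'][2].round(2),'rot',s['tcp_rot'].round(4),'F',s['ft_force'].round(2),'M',s['moment'].round(2))
sys.exit(1 if s['ft_force'][2]>float(sys.argv[1]) else 0)
E
python3 chk.py 0; python3 -m inch '[[0,0,0,0,0,0.2,1],[0,0,0,0,0,0,1],[0,0,0,0,0,0,1]]'; python3 chk.py 0; python3 -c "
from h import *
go(st(-21,74,50),DOWN)"
```

```text
t: 10.4
eef_pos: [518.0, 9.1, 124.9]
tcp_rot: [-3.142, -0.0, -3.086]
ft_force: [-0.7, 0.0, -3.1]
opening: 0.229
grip_force: 30.0
  z 124.9 rot [-3.1416e+00 -3.0000e-04 -3.0856e+00] F [-0.67  0.   -3.09] M [ 0.02 -0.    0.02]
t: 10.78
eef_pos: [517.9, 9.1, 122.6]
tcp_rot: [3.141, -0.001, -3.086]
ft_force: [0.4, 0.7, -3.1]
opening: 0.228
grip_force: 30.0
  z 122.64 rot [ 3.1415e+00 -8.0000e-04 -3.0856e+00] F [ 0.43  0.69 -3.1 ] M [0.06 0.02 0.05]
turn [ 0.0001 -0.0008 -0.0007] shift cm now-axes [-0.029  0.045  0.264] then-axes [-0.029  0.045  0.264]
```

```bash
python3 -m inch '[[0,0,0,0,0.04,0.2,1],[0,0,0,0,0,0.2,1],[0,0,0,0,0,0,1],[0,0,0,0,0,0,1]]' >/dev/null
python3 chk.py -1.2 && python3 -m inch '[[0,0,0,0,0,0.05,1],[0,0,0,0,0,0,1]]' >/dev/null &&
python3 chk.py -1.2 && python3 -m inch '[[0,0,0,0,0,0.05,1],[0,0,0,0,0,0,1]]' >/dev/null &&
python3 chk.py -1.2 && python3 -m inch '[[0,0,0,0,0,0.05,1],[0,0,0,0,0,0,1]]' >/dev/null &&
python3 chk.py -1.2 && python3 -m inch '[[0,0,0,0,0,0.05,1],[0,0,0,0,0,0,1]]' >/dev/null &&
python3 chk.py -1.2 && python3 -m inch '[[0,0,0,0,0,0.05,1],[0,0,0,0,0,0,1]]' >/dev/null &&
python3 chk.py -1.2 && python3 -m inch '[[0,0,0,0,0,0.05,1],[0,0,0,0,0,0,1]]' >/dev/null &&
python3 chk.py -1.2 && python3 -m inch '[[0,0,0,0,0,0.05,1],[0,0,0,0,0,0,1]]' >/dev/null &&
python3 chk.py -1.2 && python3 -m inch '[[0,0,0,0,0,0.05,1],[0,0,0,0,0,0,1]]' >/dev/null &&
python3 chk.py -1.2 && python3 -m inch '[[0,0,0,0,0,0.05,1],[0,0,0,0,0,0,1]]' >/dev/null && python3 chk.py -1.2
```

```text
z 118.64 rot [ 3.1415e+00 -8.0000e-04 -3.0856e+00] F [ 0.13 -0.36 -2.98] M [0.01 0.05 0.02]
  z 118.13 rot [ 3.1415e+00 -8.0000e-04 -3.0856e+00] F [-0.48  0.9  -2.72] M [0.   0.02 0.01]
  z 117.64 rot [ 3.1415e+00 -8.0000e-04 -3.0856e+00] F [ 0.79 -1.22 -2.57] M [ 0.04 -0.03 -0.03]
  z 117.12 rot [ 3.1415e+00 -8.0000e-04 -3.0856e+00] F [-0.43 -0.37 -2.37] M [ 0.01  0.01 -0.01]
  z 116.6 rot [ 3.1415e+00 -9.0000e-04 -3.0856e+00] F [ 0.06 -0.27 -2.09] M [ 0.08  0.   -0.02]
  z 116.12 rot [ 3.1415e+00 -8.0000e-04 -3.0856e+00] F [ 0.99 -0.88 -2.05] M [ 0.02 -0.02 -0.01]
  z 115.59 rot [ 3.1415e+00 -9.0000e-04 -3.0856e+00] F [-0.96  0.48 -2.59] M [ 0.04 -0.02  0.02]
  z 115.09 rot [ 3.1415e+00 -9.0000e-04 -3.0856e+00] F [-0.65 -0.65 -3.29] M [0.09 0.02 0.02]
  z 114.61 rot [ 3.1415e+00 -9.0000e-04 -3.0856e+00] F [ 0.01 -0.87 -3.21] M [0.04 0.01 0.03]
  z 114.1 rot [ 3.1415e+00 -9.0000e-04 -3.0856e+00] F [-0.11  0.2  -2.46] M [0.02 0.01 0.01]
```

```bash

python3 -m inch '[[0,0,0,0,0,0.05,1],[0,0,0,0,0,0,1]]' >/dev/null &&
python3 chk.py -1.2 && python3 -m inch '[[0,0,0,0,0,0.05,1],[0,0,0,0,0,0,1]]' >/dev/null &&
python3 chk.py -1.2 && python3 -m inch '[[0,0,0,0,0,0.05,1],[0,0,0,0,0,0,1]]' >/dev/null &&
python3 chk.py -1.2 && python3 -m inch '[[0,0,0,0,0,0.05,1],[0,0,0,0,0,0,1]]' >/dev/null &&
python3 chk.py -1.2 && python3 -m inch '[[0,0,0,0,0,0.05,1],[0,0,0,0,0,0,1]]' >/dev/null &&
python3 chk.py -1.2 && python3 -m inch '[[0,0,0,0,0,0.05,1],[0,0,0,0,0,0,1]]' >/dev/null &&
python3 chk.py -1.2 && python3 -m inch '[[0,0,0,0,0,0.05,1],[0,0,0,0,0,0,1]]' >/dev/null &&
python3 chk.py -1.2 && python3 -m inch '[[0,0,0,0,0,0.05,1],[0,0,0,0,0,0,1]]' >/dev/null &&
python3 chk.py -1.2 && python3 -m inch '[[0,0,0,0,0,0.05,1],[0,0,0,0,0,0,1]]' >/dev/null &&
python3 chk.py -1.2 && python3 -m inch '[[0,0,0,0,0,0.05,1],[0,0,0,0,0,0,1]]' >/dev/null && python3 chk.py -1.2
```

```text
z 113.62 rot [ 3.1415e+00 -9.0000e-04 -3.0856e+00] F [ 0.41 -0.41 -2.86] M [ 0.01 -0.01  0.05]
  z 113.1 rot [ 3.1415e+00 -9.0000e-04 -3.0856e+00] F [ 0.05  0.17 -2.35] M [ 0.04  0.01 -0.03]
  z 112.62 rot [ 3.1415e+00 -8.0000e-04 -3.0856e+00] F [ 0.23  0.27 -2.6 ] M [ 0.03 -0.02 -0.02]
  z 112.1 rot [ 3.1415e+00 -9.0000e-04 -3.0855e+00] F [ 0.62 -0.28 -2.14] M [ 0.02 -0.04 -0.04]
  z 111.62 rot [ 3.1415e+00 -8.0000e-04 -3.0856e+00] F [-0.76  0.39 -2.33] M [0.04 0.02 0.  ]
  z 111.12 rot [ 3.1415e+00 -8.0000e-04 -3.0856e+00] F [ 0.46  0.18 -2.43] M [ 0.08 -0.07  0.07]
  z 110.61 rot [ 3.1415e+00 -8.0000e-04 -3.0856e+00] F [-0.21  0.97 -2.65] M [0.06 0.02 0.01]
  z 110.12 rot [ 3.1415e+00 -9.0000e-04 -3.0855e+00] F [ 0.51 -0.58 -1.74] M [ 0.04  0.01 -0.01]
  z 109.62 rot [ 3.1415e+00 -9.0000e-04 -3.0856e+00] F [ 0.67 -0.13 -2.53] M [ 0.03  0.01 -0.05]
  z 109.11 rot [ 3.1415e+00 -9.0000e-04 -3.0856e+00] F [-0.41  0.07 -3.26] M [ 0.04 -0.01  0.01]
```

```bash

python3 -m inch '[[0,0,0,0,0,0.05,1],[0,0,0,0,0,0,1]]' >/dev/null &&
python3 chk.py -1.2 && python3 -m inch '[[0,0,0,0,0,0.05,1],[0,0,0,0,0,0,1]]' >/dev/null &&
python3 chk.py -1.2 && python3 -m inch '[[0,0,0,0,0,0.05,1],[0,0,0,0,0,0,1]]' >/dev/null &&
python3 chk.py -1.2 && python3 -m inch '[[0,0,0,0,0,0.05,1],[0,0,0,0,0,0,1]]' >/dev/null &&
python3 chk.py -1.2 && python3 -m inch '[[0,0,0,0,0,0.05,1],[0,0,0,0,0,0,1]]' >/dev/null &&
python3 chk.py -1.2 && python3 -m inch '[[0,0,0,0,0,0.05,1],[0,0,0,0,0,0,1]]' >/dev/null &&
python3 chk.py -1.2 && python3 -m inch '[[0,0,0,0,0,0.05,1],[0,0,0,0,0,0,1]]' >/dev/null && python3 chk.py -1.2; python3 -c "
from h import *
print(env.state()['t'])"
```

```text
z 108.61 rot [ 3.1415e+00 -9.0000e-04 -3.0856e+00] F [ 0.82  0.12 -3.31] M [ 0.01 -0.03 -0.  ]
  z 108.12 rot [ 3.1415e+00 -9.0000e-04 -3.0855e+00] F [-0.46 -0.58 -1.92] M [ 0.06 -0.02 -0.04]
  z 107.6 rot [ 3.1415e+00 -9.0000e-04 -3.0855e+00] F [-0.14 -0.38 -2.33] M [ 0.07  0.09 -0.01]
  z 107.13 rot [ 3.1415e+00 -8.0000e-04 -3.0856e+00] F [-0.92 -0.42 -3.27] M [ 0.05 -0.03  0.01]
  z 106.59 rot [ 3.1415e+00 -9.0000e-04 -3.0856e+00] F [-1.11 -0.25 -2.06] M [ 0.05  0.03 -0.03]
  z 106.12 rot [ 3.1415e+00 -9.0000e-04 -3.0856e+00] F [-0.55 -0.09 -2.36] M [0.05 0.04 0.01]
  z 105.62 rot [ 3.1415e+00 -8.0000e-04 -3.0856e+00] F [ 0.3  -0.04 -2.39] M [ 0.06  0.07 -0.04]
17.775
```

```bash
python3 - <<'E'
from h import *
p=env.read_camera("scene"); 
im=p["img"][190:290,240:383,::-1]; cv2.imwrite('pics/s3.png',cv2.resize(im,(800,560),interpolation=cv2.INTER_CUBIC))
for n in("scene","top"):
    if n=="top": p=env.read_camera("top")
    c=cloud(p); a=c[(abs(c[:,0]-545)<70)&(abs(c[:,1]+70)<70)&(c[:,2]>60)&(c[:,2]<82)]
    print(n,'plate z',np.percentile(a[:,2],[10,30,50,70,90]).round(1))
    s=c[(abs(c[:,0]-520)<70)&(abs(c[:,1]-9)<30)&(c[:,2]>70)&(c[:,2]<160)]
    x0=np.array([518.3,9.1,76.3,.057,0.]);print(fit(s,x0))
E
```

```text
scene plate z [68.6 69.4 70.1 71.1 74.8]
(array([5.16393708e+02, 7.88236759e+00, 7.60683849e+01, 8.93211250e-02,
       2.62979105e-03]), np.float64(1.6069718833222932), 1140)
top plate z [68.7 70.  71.  72.2 75.1]
(array([5.183e+02, 9.100e+00, 7.630e+01, 5.700e-02, 0.000e+00]), np.float64(nan), 0)
  return _methods._mean(a, axis=axis, dtype=dtype,
  ret = ret.dtype.type(ret / rcount)
```

View pics/s3.png

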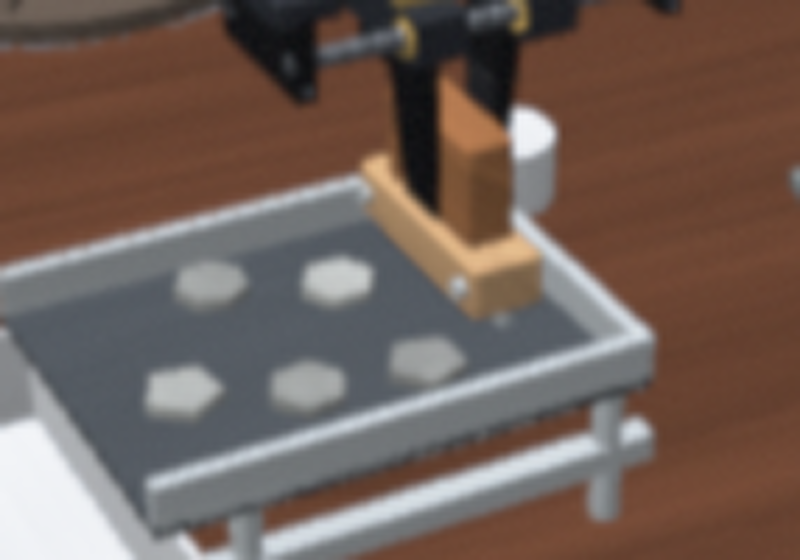

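The picture shows the block low over the plate behind the flakes, with a sliver of blade at px (503,320). The blade reach is therefore short and contact is near, so I'll use finer steps.

```bash

python3 -m inch '[[0,0,0,0,0,0.03,1],[0,0,0,0,0,0,1]]' >/dev/null &&
python3 chk.py -1.2 && python3 -m inch '[[0,0,0,0,0,0.03,1],[0,0,0,0,0,0,1]]' >/dev/null &&
python3 chk.py -1.2 && python3 -m inch '[[0,0,0,0,0,0.03,1],[0,0,0,0,0,0,1]]' >/dev/null &&
python3 chk.py -1.2 && python3 -m inch '[[0,0,0,0,0,0.03,1],[0,0,0,0,0,0,1]]' >/dev/null &&
python3 chk.py -1.2 && python3 -m inch '[[0,0,0,0,0,0.03,1],[0,0,0,0,0,0,1]]' >/dev/null &&
python3 chk.py -1.2 && python3 -m inch '[[0,0,0,0,0,0.03,1],[0,0,0,0,0,0,1]]' >/dev/null &&
python3 chk.py -1.2 && python3 -m inch '[[0,0,0,0,0,0.03,1],[0,0,0,0,0,0,1]]' >/dev/null && python3 chk.py -1.2
```

```text
z 105.32 rot [ 3.1415e+00 -8.0000e-04 -3.0856e+00] F [-0.4   0.01 -2.25] M [ 0.12  0.03 -0.01]
  z 105.17 rot [ 3.1415e+00 -7.0000e-04 -3.0856e+00] F [-1.12 -0.62 -0.38] M [0.08 0.12 0.03]
```

```bash

python3 -m inch '[[0,0,0,0,0,0,1],[0,0,0,0,-0.4,0,1],[0,0,0,0,-0.8,0,1],[0,0,0,0,-0.8,0,1],[0,0,0,0,-0.8,0,1]]' >/dev/null; python3 chk.py 3 &&
python3 -m inch '[[0,0,0,0,-0.8,0,1],[0,0,0,0,-0.8,0,1],[0,0,0,0,-0.8,0,1],[0,0,0,0,0,0,1]]' >/dev/null ; python3 chk.py 3; python3 -c "
from h import *
go(st(-21,-107,35.2),DOWN)"
```

```text
z 105.15 rot [ 3.1414e+00 -5.0000e-04 -3.0859e+00] F [-0.31  3.19  1.93] M [ 0.64  0.02 -0.01]
  z 105.13 rot [-3.1408e+00 -5.0000e-04 -3.0858e+00] F [-0.94 -2.79  3.2 ] M [-0.68  0.1  -0.01]
turn [-0.0008 -0.0005 -0.0009] shift cm now-axes [-3.5000e-02 -1.2797e+01  3.0000e-03] then-axes [-2.3000e-02 -1.2797e+01 -7.0000e-03]
```

```bash

python3 -m inch '[[0,0,0,0,-0.5,-0.02,1],[0,0,0,0,-0.8,0,1],[0,0,0,0,-0.8,0,1],[0,0,0,0,-0.8,0,1],[0,0,0,0,-0.8,0,1]]' >/dev/null; python3 chk.py 4 &&
python3 -m inch '[[0,0,0,0,-0.8,0,1],[0,0,0,0,-0.8,0,1],[0,0,0,0,-0.8,0,1],[0,0,0,0,-0.8,0,1],[0,0,0,0,-0.5,0,1]]' >/dev/null ; python3 chk.py 4; python3 -c "
from h import *
go(st(-21,-107,35.2),DOWN)"
```

```text
z 105.14 rot [ 3.1415e+00 -1.0000e-03 -3.0856e+00] F [-0.68  1.33 -0.08] M [ 0.24 -0.05  0.01]
  z 105.17 rot [ 3.1415e+00 -9.0000e-04 -3.0859e+00] F [ 0.4   0.46 -1.83] M [ 0.11 -0.02 -0.  ]
turn [ 0.0001 -0.0009 -0.001 ] shift cm now-axes [-4.800e-02 -5.438e+00 -3.000e-03] then-axes [-4.300e-02 -5.438e+00 -3.000e-03]
```

```bash

python3 -m inch '[[0,0,0,0,-0.6,0.01,1],[0,0,0,0,-0.8,0,1],[0,0,0,0,-0.8,0,1],[0,0,0,0,-0.8,0,1],[0,0,0,0,-0.8,0,1],[0,0,0,0,-0.7,0,1]]' >/dev/null; python3 chk.py 4;
python3 -m inch '[[0,0,0,0,-0.6,0,1],[0,0,0,0,-0.4,0,1],[0,0,0,0,0,0,1]]' >/dev/null ; python3 chk.py 4; python3 -m inch '[[0,0,0,0,0,-1,1],[0,0,0,0,0,-2,1],[0,0,0,0,0,-2,1],[0,0,0,0,0,0,1]]';  python3 - <<'E'
from h import *
p=env.read_camera("top"); save(p,"t4.png"); p["img"]
im=p["img"][180:330,260:480,::-1]; cv2.imwrite('pics/t4.png',cv2.resize(im,(792,540),interpolation=cv2.INTER_CUBIC))
go(st(21,74,70),DOWN)
E
```

```text
z 105.13 rot [ 3.1416e+00 -8.0000e-04 -3.0857e+00] F [-0.4   0.43 -0.36] M [ 0.14 -0.02  0.02]
  z 105.02 rot [ 3.1414e+00 -1.0000e-03 -3.0859e+00] F [-0.1   0.3  -1.06] M [ 0.01  0.08 -0.01]
t: 22.38
eef_pos: [528.6, -171.3, 156.8]
tcp_rot: [-3.14, 0.002, -3.085]
ft_force: [-0.5, -0.2, -1.9]
opening: 0.229
grip_force: 30.0
turn [-0.0006  0.0004 -0.0004] shift cm now-axes [-4.216 18.096  1.56 ] then-axes [-4.224 18.093  1.568]
```

View pics/t4.png

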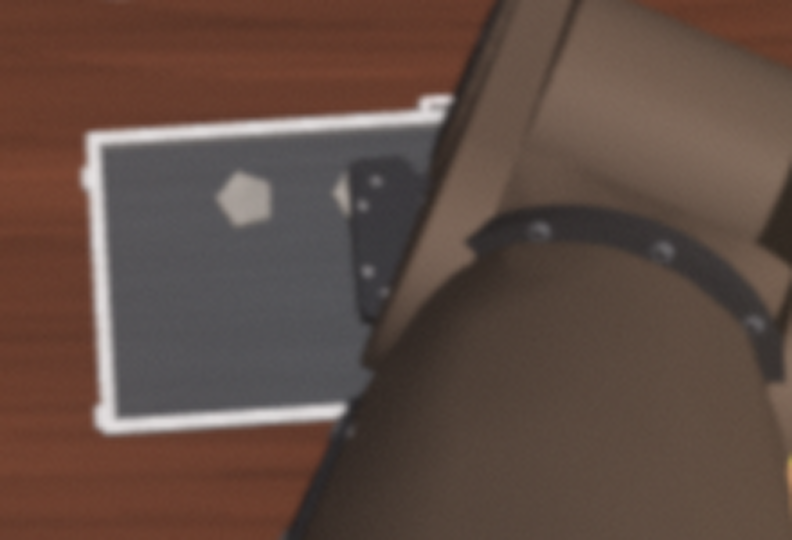

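The picture shows two flakes left on the +x side at px (245,200) and (345,195), and the −x side cleared. Next is the second pass at x=+21.

```bash
python3 -m inch '[[0,0,0,-0.84,3.62,0,1],[0,0,0,-0.84,3.62,0,1],[0,0,0,-0.84,3.62,0,1],[0,0,0,-0.84,3.62,0,1],[0,0,0,-0.84,3.62,0,1],[0,0,0,0,0,0.6,1],[0,0,0,0,0,1.5,1],[0,0,0,0,0,1.5,1],[0,0,0,0,0,0.9,1],[0,0,0,0,0,0.4,1],[0,0,0,0,0,0,1],[0,0,0,0,0,0,1]]'; python3 chk.py -1.2
python3 -c "
from h import *
go(st(21,74,35.2),DOWN)"
```

```text
t: 23.92
eef_pos: [560.0, 11.8, 106.4]
tcp_rot: [-3.142, -0.0, -3.086]
ft_force: [0.1, 0.4, -2.0]
opening: 0.228
grip_force: 30.0
  z 106.43 rot [-3.1416e+00 -2.0000e-04 -3.0857e+00] F [ 0.12  0.4  -1.98] M [ 0.08 -0.07  0.  ]
turn [-0.     -0.0002 -0.0008] shift cm now-axes [-0.013  0.018  0.123] then-axes [-0.013  0.018  0.123]
```

```bash

python3 -m inch '[[0,0,0,0,0,0.06,1],[0,0,0,0,0,0.03,1],[0,0,0,0,0,0,1]]' >/dev/null &&
python3 chk.py -1.2 && python3 -m inch '[[0,0,0,0,0,0.03,1],[0,0,0,0,0,0,1]]' >/dev/null &&
python3 chk.py -1.2 && python3 -m inch '[[0,0,0,0,0,0.02,1],[0,0,0,0,0,0,1]]' >/dev/null &&
python3 chk.py -1.2 && python3 -m inch '[[0,0,0,0,0,0.02,1],[0,0,0,0,0,0,1]]' >/dev/null &&
python3 chk.py -1.2 && python3 -m inch '[[0,0,0,0,0,0.02,1],[0,0,0,0,0,0,1]]' >/dev/null &&
python3 chk.py -1.2 && python3 -m inch '[[0,0,0,0,0,0.02,1],[0,0,0,0,0,0,1]]' >/dev/null && python3 chk.py -1.2
```

```text
z 105.27 rot [ 3.1415e+00 -7.0000e-04 -3.0855e+00] F [-0.26 -0.77 -2.3 ] M [ 0.04  0.   -0.01]
  z 105.14 rot [ 3.1416e+00 -6.0000e-04 -3.0856e+00] F [-1.66 -0.24  1.56] M [0.14 0.18 0.02]
```

```bash

python3 -m inch '[[0,0,0,0,-0.4,-0.01,1],[0,0,0,0,-0.8,0,1],[0,0,0,0,-0.8,0,1],[0,0,0,0,-0.8,0,1],[0,0,0,0,-0.8,0,1],[0,0,0,0,-0.8,0,1]]' >/dev/null; python3 chk.py 4 &&
python3 -m inch '[[0,0,0,0,-0.8,0,1],[0,0,0,0,-0.8,0,1],[0,0,0,0,-0.8,0,1],[0,0,0,0,-0.8,0,1],[0,0,0,0,-0.8,0,1],[0,0,0,0,-0.8,0,1]]' >/dev/null ; python3 chk.py 4; python3 -c "
from h import *
go(st(21,-107,35.2),DOWN)"
```

```text
z 105.09 rot [ 3.1414e+00 -7.0000e-04 -3.0858e+00] F [-0.13  3.05  2.77] M [ 0.65 -0.03 -0.03]
  z 105.1 rot [ 3.1414e+00 -7.0000e-04 -3.0856e+00] F [-0.79  3.8   5.7 ] M [ 0.94 -0.05  0.01]
turn [ 0.0001 -0.0007 -0.0007] shift cm now-axes [-0.042 -8.843 -0.011] then-axes [-0.035 -8.843 -0.01 ]
```

```bash

python3 -m inch '[[0,0,0,0,-0.5,-0.025,1],[0,0,0,0,-0.8,0,1],[0,0,0,0,-0.8,0,1],[0,0,0,0,-0.8,0,1]]' >/dev/null; python3 chk.py 4 && 
python3 -m inch '[[0,0,0,0,-0.8,0,1],[0,0,0,0,-0.8,0,1],[0,0,0,0,-0.8,0,1],[0,0,0,0,-0.8,0,1]]' >/dev/null; python3 chk.py 4;  python3 -c "
from h import *
go(st(21,-107,35.2),DOWN)"
```

```text
z 105.09 rot [ 3.1416e+00 -1.1000e-03 -3.0855e+00] F [ 0.15  0.85 -0.31] M [ 0.25 -0.1   0.03]
  z 105.13 rot [ 3.1415e+00 -1.0000e-03 -3.0856e+00] F [ 0.97  0.04 -1.33] M [ 0.16 -0.06 -0.  ]
turn [ 0.0001 -0.001  -0.0007] shift cm now-axes [-0.05  -2.733 -0.008] then-axes [-0.048 -2.733 -0.007]
```

```bash

python3 -m inch '[[0,0,0,0,-0.6,0.005,1],[0,0,0,0,-0.8,0,1],[0,0,0,0,-0.8,0,1],[0,0,0,0,-0.6,0,1],[0,0,0,0,0,0,1]]' >/dev/null; python3 chk.py 4; python3 -m inch '[[0,0,0,0,0,-1,1],[0,0,0,0,0,-2.5,1],[0,0,0,0,0,-3,1],[0,0,0,0,0,-3,1],[0,0,0,0,4.5,0,1],[0,0,0,0,4.5,0,1],[0,0,0,0,4.5,0,1],[0,0,0,0,4.5,0,1],[0,0,0,0,4.5,0,1],[0,0,0,0,4.5,0,1],[0,0,0,0,4.5,0,1],[0,0,0,0,0,0,1]]'
python3 - <<'E'
from h import *
p=env.read_camera("top"); im=p["img"][190:320,270:475,::-1]; a=cv2.resize(im,(800,507))
for r in env.find_in(p,"chip0")[:8]: print(round(r["score"],2),w(p,r["centre"]).round(0))
p=env.read_camera("scene"); q=p
for r in env.find_in(p,"chip0")[:8]: print('s',round(r["score"],2),w(p,r["centre"]).round(0))
b=cv2.resize(p["img"][210:335,170:370,::-1],(480,300))
a=cv2.resize(a,(473,300)); cv2.imwrite('pics/t5.png',np.vstack([np.pad(a,((0,0),(0,7),(0,0))),b]))
E
```

```text
z 105.13 rot [ 3.1415e+00 -9.0000e-04 -3.0861e+00] F [-0.07  0.5  -1.88] M [ 0.    0.03 -0.02]
t: 29.18
eef_pos: [551.8, 148.4, 200.9]
tcp_rot: [3.141, -0.0, -3.082]
ft_force: [0.2, -0.2, -2.5]
opening: 0.23
grip_force: 30.0
0.69 [ 489. -193.   11.]
0.5 [ 514. -194.    7.]
0.43 [ 588. -188.    9.]
s 0.67 [ 526. -187.    6.]
s 0.52 [ 492. -196.    6.]
s 0.51 [ 592. -166.   17.]
```

View pics/t5.png

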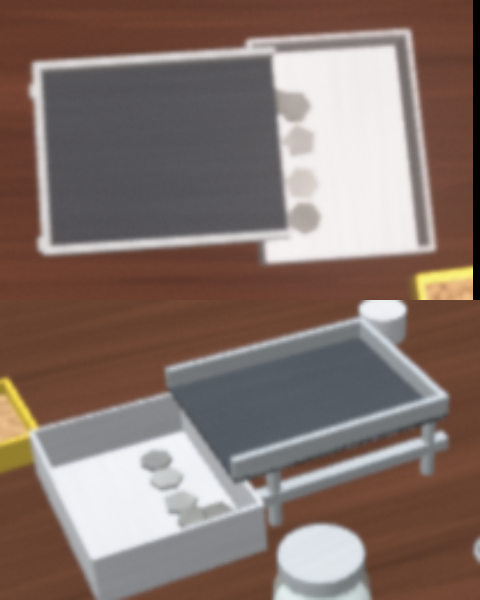

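The pictures show the plate clear and all five flakes in the tray, at px (150–215, 460–515) in the scene crop. Now I'll return the scraper.

```bash
python3 -c "
from h import *
M=srot(-.193).as_matrix()
go(np.array([471.87,268.15,97.9])+90*M[:,2],[np.pi,.349,2.9476])"
```

```text
turn [ 0.0434 -0.3477  0.2469] shift cm now-axes [10.341 13.502  1.811] then-axes [13.168 10.531 -2.869]
```

```bash
python3 -m inch '[[0.0145,-0.1159,0.0823,0,0,0,1],[0.0145,-0.1159,0.0823,0,0,0,1],[0.0145,-0.1159,0.0823,0,0,0,1],[0,0,0,2.63,2.1,-0.57,1],[0,0,0,2.63,2.1,-0.57,1],[0,0,0,2.63,2.1,-0.57,1],[0,0,0,2.63,2.1,-0.57,1],[0,0,0,2.63,2.1,-0.57,1],[0,0,0,0,0,0,1],[0,0,0,0,0,0,1],[0,0,0,0,0,0,1]]'
python3 - <<'E'
from h import *
go([471.87,268.15,97.9],[np.pi,.349,2.9476])
s=env.state(); print(s['ft_force'],s['moment'])
# check scraper pose in hand with scene camera
c=cloud(env.read_camera("scene")); M=srot(-.193).as_matrix()
O=s['eef_pos']-29.3*M[:,2]; c=c[np.linalg.norm(c-O-30*M[:,2],axis=1)<75]
print(O,fit(c,np.r_[O,-.193,.349]))
E
```

```text
t: 30.75
eef_pos: [442.4, 273.5, 182.2]
tcp_rot: [3.142, 0.349, 2.947]
ft_force: [0.1, -0.1, -2.7]
opening: 0.233
grip_force: 30.0
turn [-0.0003 -0.0001 -0.001 ] shift cm now-axes [0.066 0.05  8.949] then-axes [0.067 0.048 8.949]
[ 0.09324929 -0.12447665 -2.7031204 ] [ 0.11718783  0.38034538 -0.00110387]
[452.20545098 271.5380249  154.69079972] (array([ 4.49430869e+02,  2.71646124e+02,  1.56070067e+02, -1.64278528e-01,
        3.37977228e-01]), np.float64(1.6310338253943062), 724)
```

```bash
python3 -m inch '[[0,0,-0.001,0.06,0.05,1.5,1],[0,0,0,0,0,2,1],[0,0,0,0,0,2,1],[0,0,0,0,0,1.6,1],[0,0,0,0,0,1,1],[0,0,0,0,0,0.5,1],[0,0,0,0,0,0,1],[0,0,0,0,0,0,1]]'; python3 chk.py -1 && python3 -c "
from h import *
go([471.87,268.15,97.9],[np.pi,.349,2.9476])"
```

```text
t: 31.8
eef_pos: [470.1, 269.4, 101.5]
tcp_rot: [3.141, 0.349, 2.949]
ft_force: [1.0, -0.9, -2.0]
opening: 0.232
grip_force: 30.0
  z 101.5 rot [3.1415 0.3493 2.9492] F [ 0.96 -0.91 -2.04] M [0.07 0.34 0.01]
turn [0.0007 0.0003 0.0015] shift cm now-axes [-0.059 -0.09   0.404] then-axes [-0.059 -0.09   0.404]
```

```bash

python3 -m inch '[[0,0,0,-0.05,-0.08,0.1,1],[0,0,0,0,0,0.1,1],[0,0,0,0,0,0,1],[0,0,0,0,0,0,1]]' >/dev/null && python3 chk.py -0.8 &&
python3 -m inch '[[0,0,0,0,0,0.05,1],[0,0,0,0,0,0,1]]' >/dev/null && python3 chk.py -0.8 &&
python3 -m inch '[[0,0,0,0,0,0.05,1],[0,0,0,0,0,0,1]]' >/dev/null && python3 chk.py -0.8 &&
python3 -m inch '[[0,0,0,0,0,0.03,1],[0,0,0,0,0,0,1]]' >/dev/null && python3 chk.py -0.8 &&
python3 -m inch '[[0,0,0,0,0,0.03,1],[0,0,0,0,0,0,1]]' >/dev/null && python3 chk.py -0.8 &&
python3 -m inch '[[0,0,0,0,0,0.03,1],[0,0,0,0,0,0,1]]' >/dev/null && python3 chk.py -0.8 &&
python3 -m inch '[[0,0,0,0,0,0.03,1],[0,0,0,0,0,0,1]]' >/dev/null && python3 chk.py -0.8; python3 -c "
from h import *
go([471.87,268.15,97.9],[np.pi,.349,2.9476])"
```

```text
z 99.36 rot [-3.1412  0.3487  2.9492] F [ 0.6  -0.55 -3.05] M [0.09 0.35 0.01]
  z 98.82 rot [-3.1411  0.3487  2.9492] F [ 0.45 -0.35 -1.68] M [0.06 0.38 0.02]
  z 98.35 rot [-3.1411  0.3487  2.9493] F [-0.2   0.65 -2.71] M [0.11 0.29 0.01]
  z 98.09 rot [-3.1411  0.3487  2.9493] F [ 0.49 -0.22 -2.17] M [ 0.15  0.36 -0.04]
  z 97.8 rot [-3.1412  0.3487  2.9493] F [-0.39 -0.18 -2.83] M [0.07 0.32 0.03]
  z 97.68 rot [-3.1413  0.3489  2.9492] F [-2.05 -0.05  1.06] M [ 0.07  0.43 -0.02]
turn [ 0.0002 -0.0001  0.0015] shift cm now-axes [-0.026  0.004 -0.014] then-axes [-0.026  0.004 -0.014]
```

```bash
python3 -m inch '[[0,0,0,0,0,0,0.5],[0,0,0,0,0,0,0.4],[0,0,0,0,0,0,0.2],[0,0,0,0,0,0,-0.2],[0,0,0,0,0,0,-0.6],[0,0,0,0,0,0,-1],[0,0,0,0,0,0,-1],[0,0,0,0,0,-0.5,-1],[0,0,0,0,0,-1.5,-1],[0,0,0,0,0,-2.5,-1],[0,0,0,0,0,-3,-1],[0,0,0,0,0,-2,-1],[0,0,0,0,0,0,-1]]'
python3 - <<'E'
from h import *
p=env.read_camera("wrist"); c=cloud(p); save(p,"w6.png")
c=c[(abs(c[:,0]-475)<75)&(abs(c[:,1]-266)<45)&(c[:,2]>72)&(c[:,2]<155)]
print(fit(c,np.array([481,266.7,71.5,-.193,.349])))
E
```

```text
t: 35.17
eef_pos: [439.7, 274.9, 188.8]
tcp_rot: [3.139, 0.351, 2.949]
ft_force: [-0.0, -0.7, -0.3]
opening: 1.001
grip_force: 0.0
(array([ 4.79750992e+02,  2.66489979e+02,  7.18883297e+01, -1.86860711e-01,
        3.50133335e-01]), np.float64(0.4621404400001836), 5552)
```

View pics/w6.png

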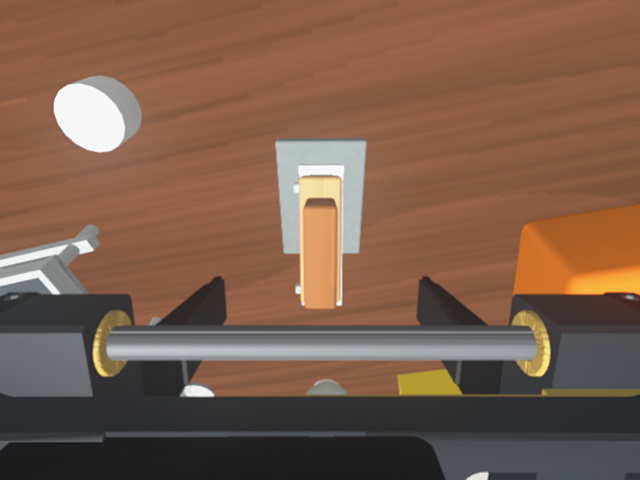

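The picture shows the scraper seated on the rails at px (320,240), low end at the lip. Its fitted pose is within 0.6 mm of where it started.

```bash
python3 -c "
from h import *
print(env.job_done())"
```

```text
the job is handed in; nothing more can be done
None
```

All five flakes were wiped into the catch tray in two light passes (about 8 N at most in the readings taken), the scraper is back on its rest within about 0.6 mm of its starting pose, and I handed the job in at about 35 s; no verdict came back.

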